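Refit the battery-bay lid of a backup power supply and hold it shut

ROBOT

A 6-joint arm with a two-finger parallel gripper is mounted at the origin on the work surface. World frame = base frame: x ahead of the robot, y to its left, z up, the work surface at z = 0. Lengths are in m, angles in rad, forces in N, time in s.
With the tool pointing down it reaches from about 0.35 to 0.875 m from the base axis. Payload 4.2 kg.
Tool frame: the origin (TCP) lies between the finger pads; the fingertips stand 14 mm ahead of it and the grasp point (between the pads) lies 5 mm behind it (tip_reach is the distance from the TCP to the fingertips, in m); z points along the fingers, y is the line along which they close (so a half turn about z gives the same grasp; the last joint's range is limited). The gripper opens to 85 mm and grips with 20 to 120 N. Pads are 22 mm wide; open, the fingers measure 114 mm over their backs; the gripper's body (76 mm by 85 mm) begins 54 mm behind the grasp point. The pads swing forward as they close: fully open they stand 13 mm farther back than shut.
Start: joints at [1.603, 0.385, 0.008, 0, -1.194, -0.259], TCP at [0.141, 0.609, 0.245] pointing down, gripper open.
Joint ranges: [-3.14, 3.14], [-1.21, 2.06], [-1.07, 1.41], [-3.16, 2.05], [-2.99, -0.16], [-3.1, 3.1]. Speed limits (rad/s): [2.79, 2.79, 3.14, 3.14, 3.14, 3.14].

INTERFACE

Orientations are given as a 3x3 rotation matrix whose columns are the frame's x, y, z axes.
In Python, from rig import get_state, snapshot, camera_info, finish_job, search_frame, tip_reach gives the robot as it stands.
- The arm moves only by the shell command python3 -m pendant 'ROWS' [FORCE]. ROWS is JSON, a list that holds one entry, the list of rows, each a list of 5 numbers: the shift along the world's x, y, z normalised to -1 to 1, where 1 is 0.2 m, then the turn about the world's z normalised to -1 to 1, where 1 is pi rad, then the opening, from -1 (shut) to 1 (fully open). A call has 1 to 5 rows; each row is the pose to reach, as a shift and turn from the pose commanded when the call began, turning the shorter way round; what a row does not reach only later rows make up. A row lasts 1/8 s, in which the tool goes at most 62.5 mm and 10.7 degrees, less where a joint would pass 70% of its speed; a pose out of reach is approached as far as the arm can. A call with a number of a shift or a turn outside -1 to 1 is refused whole. A call with a gripper value outside its range is refused whole. The fingers move at their own pace and stop on an object; FORCE is the grip in N (left out, the last holds). Time passes only in rows, so rows that repeat a pose let the fingers close. It gives the time, the measured TCP pose, the force, the opening and the grip force at its end, in the units of the state.
- get_state(): the state, without advancing time (a new reading comes with each control period).
- snapshot(name): name is "scene" or "top" or "wrist"; returns the picture (420x560x3 uint8, red, green, blue); there is no depth.
- camera_info(name): a dict with "fx", "fy", "cx", "cy" (pixels), "world_to_cam" (4x4, takes a point from world to camera coordinates); the wrist camera has in their place "T_tool_cam" (4x4, takes a point from camera to tool coordinates, whose origin is the TCP and whose axes are the flange's). Camera axes: x right, y down, z forward; pixel columns grow to the right and rows downward; lengths in m; the calibration is good to about 2 mm. The wrist camera is an equidistant fisheye: a pixel r from the principal point sees the ray r / f radians off the axis. A picture is of the moment at which its call begins: read the wrist's pose just before it. camera_info takes no time and is no camera call.
- finish_job(): hands the job in; it is judged then, once.
Trained networks look in the newest picture that a camera, given by its name, has taken for a name from the list of things; names that differ only in an ending like _2 or _b are one class to them, and where a whole thing is asked for, a point or a joint stands for the part that bears it (a point fixed in the world has none). Each returns a list of dicts, best first, with "score" (0 to 1); they miss things now and then, are a little off and sometimes report something else, mostly with a low value. They report only what shows in the picture. A call takes as long as a camera call. They do not tell look-alikes from the thing itself.
- search_frame(camera, name): "centre" ([x, y, z] in m, in the coordinates of the camera as it stood for that picture, good to about 4 mm: the middle of the surface that is visible of it).
The state is a dict: "time_s": time; "joint_positions": joint angles; "qd": joint speeds; "joint_efforts": joint torques, N m; "position": TCP position; "tool_rot": TCP orientation; "contact_force": force on the tool from outside, world axes, zero at the start; "torque": the same for the moment, N m; "grip_width": finger opening in m; "grasp_force": force on a finger pad.
Only numpy, scipy, OpenCV 4.12 (cv2) and the standard library are available. Lean on these libraries where they do the work, as an engineer would, in place of code of your own. Each camera call takes 0.05 s, during which the arm holds its last target. There are 200 camera calls.

TASK

The backup power supply on the bench has its battery bay open. Pick up the bay's lid, tuck its thin tongue under the free edge of the sheet-metal panel beside the bay without bending that panel up, then press the lid down flat into its recess against the battery's leaf spring and keep holding it pressed there so that I can put the screws in: finish with the fingers still holding it down, do not let go. Leave the other things on the bench where they are.

Things in the scene. Friction and masses are not known exactly. Their poses are not given: they have to be found in the camera images.
- supply: Grey plastic backup power supply lying on its side, 290 (x) x 150 (y) x 80 high; fixed. Origin: centre of underside, z up, +x end (outlets) away from the robot. Open battery bay in its -x half, aluminium panel over its +x half. Site bay tells of the lid's recess
- bay (a point): Centre of the floor of the lid's recess: supply x -32, y 0, height 70; axes as the supply's. The floor is ledges 10 to 12 wide round the open bay. The recess is 124 long (supply x -94 to +30) x 106 wide, with rims 4 high at the -x end and both sides; beyond supply x +10 it runs on under the panel and ends at a solid stop at x +30
- panel_edge (a point): Point on the supply at the middle of the panel's free edge, on the underside of the panel when unbent: supply x +10, y 0, height 77.5, i.e. 7.5 above the recess floor. Axes as the supply's: +x goes in under the panel
- panel (a joint): Bending of the thin springy aluminium panel (125 long in x, 144 wide, 2.5 thick, top at height 80), screwed down along its +x edge only (supply x +135): rad, 0 = unbent, grows as the free edge is bent up (0.035 = free edge up 4.4 mm; about 1.5 N at the edge starts it, 0.4 N more per mm)
- leaf (a joint): Travel of the bowed steel leaf spring over the battery: m, 0 = free, its top 8 mm above the recess floor; 0.008 = pressed level with the floor. Flat top 10 x 50, centred at supply x -70, y 0. It pushes up with 3 N when free, 5.4 N when level, so the lid's near end rises unless held down
- lid: Grey lid of the bay, 120 (x) x 100 (y), 80 to 165 g. Origin: centre of underside, z up. Plate 4 thick, x -60 to +38; tongue x +38 to +60, 96 wide, 3 thick, flush with the underside. Bow handle across y at x -20: bar 10 thick (x), 64 long (y), 16 to 30 above the underside, on 8-wide legs at y +-28. Lies upright on the bench. Fits with its x along the supply's x, tongue to +x
- tongue (a point): Middle of the tip of the lid's tongue, on its underside (lid x +60, y 0, z 0)
- handle (a point): Centre of the bar of the lid's handle (lid x -20, y 0, z 23); axes as the lid's
- meter: Bystander: blue multimeter, 180 x 85 x 42 high, lying flat; origin centre of underside
- driver: Bystander: screwdriver, 150 long, lying on the bench
- pliers: Bystander: side-cutting pliers, 160 long, 12 high, lying flat
- dustcup: Bystander: clear plastic dust cup of a vacuum cleaner, 100 across, 100 high, standing
- tape: Bystander: roll of black tape, 90 across, 19 high, lying flat
- reel: Bystander: solder reel, 54 across, 40 high, standing
- screws: Bystander: open steel tray of screws, 90 x 70 x 18
Mind the look-alikes: they are no part of the job. Several things have the shape of the lid; the one meant has the colours described above.

How it is judged:
On the way:
1. the lid's tongue is tucked under the panel's free edge (x of tongue in the frame of panel_edge above 0.011 m and z of tongue in the frame of panel_edge below -0.002 m and y of tongue in the frame of panel_edge between -0.008 and 0.008 m), for 0.1 s.
At the end, for the whole second after the job is handed in: Through the last second: tongue tip at least 11 mm in under the panel's free edge, lid level within 0.025 rad, centred and within 3 mm of the recess floor, leaf spring pressed 5.5 mm or more, panel bent less than 0.015 rad, fingers on the lid holding it down, at rest (all of step 1 and angle between lid's own z axis and vertical below 0.025 rad and angle between the x axis of lid and the x axis of supply, either way round below 0.08 rad and z of lid in the frame of bay below 0.003 m and value of joint leaf above 0.0055 m and value of joint panel below 0.015 rad and contact force between the fingers and lid above 1 N and linear speed of lid below 0.02 m/s); the arm keeps its last pose, push and grip.
It fails at once if the panel's free edge is bent up by more than about 4.4 mm (value of joint panel above 0.035 rad).
It fails at once if another thing on the bench is moved by more than 30 mm (distance of any of meter, driver, pliers, dustcup, tape, reel, screws from where it was at the start of the episode above 0.03 m).
It also fails if it takes over 40 s, if anything falls off the work surface, if the arm or the gripper's body presses on something with over 40 N, if the wrist force passes 120 N, or if a joint passes its speed limit or range.

## Working session

There is one attempt and no reset: what is moved stays moved. The work goes in short steps, Python scripts to look and compute and a shell command to move; the robot and the scene stay as the last step left them, time stands still between calls to the robot, and variables do not carry over. Pictures are saved under pics/ and viewed, at most 10 in all, crops included, and the job is handed in when it is done.

```bash
mkdir -p pics; ls; python3 - <<'E'
from rig import *
import cv2,numpy as np
np.set_printoptions(precision=4,suppress=True)
for c in ("scene","top"):
    im=snapshot(c); cv2.imwrite(f"pics/{c}0.png",im[:,:,::-1])
    ci=camera_info(c); print(c,ci)
    T=np.linalg.inv(np.array(ci["world_to_cam"]))
    for n in ("lid","supply","handle"):
        for d in search_frame(c,n)[:5]:
            print(c,n,round(d["score"],2),(T@np.r_[d["centre"],1])[:3])
s=get_state(); print(s["time_s"],s["position"],s["tool_rot"],s["grip_width"],tip_reach)
E
```

```text
pics
scene {'fx': 478.27441545351985, 'fy': 478.27441545351985, 'cx': 285.69453176293507, 'cy': 216.80214527084783, 'world_to_cam': array([[-0.8726,  0.4885,  0.0022,  0.4465],
       [ 0.3172,  0.5699, -0.7581, -0.0953],
       [-0.3716, -0.6608, -0.6522,  1.5024],
       [ 0.    ,  0.    ,  0.    ,  1.    ]])}
scene lid 0.98 [ 0.2567 -0.3044  0.0055]
scene lid 0.87 [ 0.4542 -0.3287  0.0093]
scene supply 0.78 [0.594  0.0011 0.0757]
scene handle 0.81 [ 0.2598 -0.3044  0.0057]
scene handle 0.63 [ 0.4575 -0.3326  0.0062]
top {'fx': 544.02372398762, 'fy': 544.02372398762, 'cx': 277.8577457079441, 'cy': 208.10011819499053, 'world_to_cam': array([[-0.0185, -0.9998,  0.0016, -0.0116],
       [-0.9952,  0.0182, -0.0964,  0.5086],
       [ 0.0963, -0.0033, -0.9953,  1.7771],
       [ 0.    ,  0.    ,  0.    ,  1.    ]])}
top lid 0.97 [ 0.4562 -0.3338  0.0047]
top lid 0.7 [ 0.2494 -0.3116  0.0059]
top supply 0.71 [ 0.5735 -0.0315  0.0737]
top handle 0.91 [ 0.4565 -0.3366  0.0081]
top handle 0.69 [ 0.2519 -0.3064  0.0006]
0.4 [0.1405 0.6089 0.2451] [[ 0.9744 -0.2249 -0.0001]
 [-0.2249 -0.9744 -0.0003]
 [-0.      0.0003 -1.    ]] 0.08534011977436425 0.014
```

View pics/scene0.png

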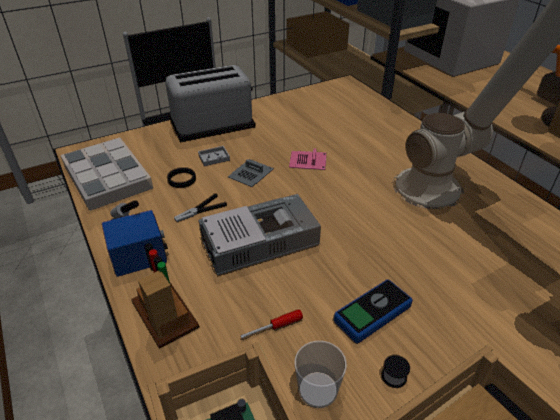

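View pics/top0.png

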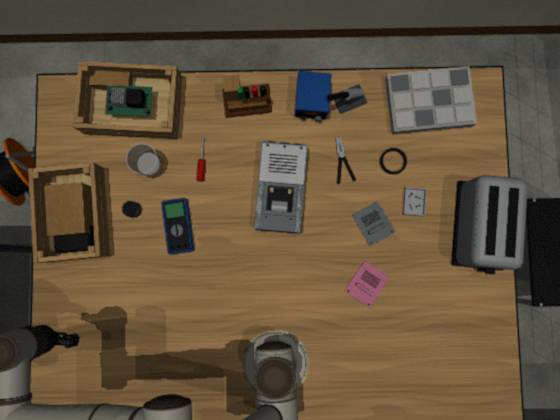

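Scene and top: the grey lid is at about top px (373,223), and a pink look-alike is at (367,284). The supply is at (281,188), with its panel towards +x. I'll enlarge the two that matter.

```bash
python3 - <<'E'
import cv2,numpy as np
t=cv2.imread("pics/top0.png")
a=cv2.resize(t[195:250,345:400],(400,400),interpolation=cv2.INTER_CUBIC)
b=cv2.resize(t[135:240,235:325],(400,467),interpolation=cv2.INTER_CUBIC)
o=np.zeros((467,800,3),np.uint8);o[:400,:400]=a;o[:,400:]=b
cv2.imwrite("pics/crop0.png",o)
E
```

```text
(no output)
```

View pics/crop0.png

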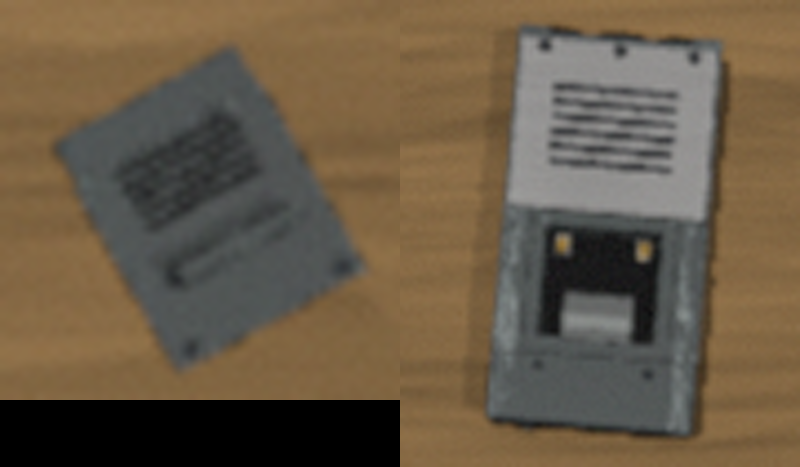

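The crop shows the grey lid with its screw-hole end at lower right and its tongue at upper left, so lid yaw is about +29°. The supply's bay is to the -x side, and its yaw is a few degrees negative. I'll move over the lid at height.

```bash

python3 -m pendant '[[[0.6,-0.95,0,-0.133,1],[0.6,-0.95,0,-0.133,1],[0.6,-0.95,0,-0.133,1],[0.6,-0.95,0,-0.133,1]]]' 
python3 -m pendant '[[[0.6,-0.95,0,-0.133,1],[0.6,-0.95,0,-0.133,1],[0.6,-0.95,0,-0.133,1],[0.6,-0.95,0,-0.133,1]]]' 
python3 -m pendant '[[[0.2,-0.95,0.2,0,1],[0.2,-0.95,0.2,0,1],[0.2,-0.95,0.2,0,1],[0.2,-0.95,0.2,0,1]]]' 
cat > h.py <<'E'
from rig import *
import cv2,numpy as np
np.set_printoptions(precision=4,suppress=True)
W=camera_info("wrist")
def shot(name):
    s=get_state(); im=snapshot("wrist"); cv2.imwrite(f"pics/{name}.png",im[:,:,::-1]); return s,im
def Tcam(s):
    T=np.eye(4);T[:3,:3]=s["tool_rot"];T[:3,3]=s["position"]; return T@np.array(W["T_tool_cam"])
def pix(s,uv,z):
    "pixels to world points at height z"
    T=Tcam(s); out=[]
    for u,v in uv:
        a=np.array([(u-W["cx"])/W["fx"],(v-W["cy"])/W["fy"]]); r=np.linalg.norm(a)
        d=T[:3,:3]@np.r_[np.sin(r)*a/max(r,1e-9),np.cos(r)]
        out.append(T[:3,3]+d*(z-T[2,3])/d[2])
    return np.array(out)
def proj(s,P):
    P=np.atleast_2d(P); c=(np.linalg.inv(Tcam(s))@np.c_[P,np.ones(len(P))].T)[:3]
    r=np.arctan2(np.hypot(c[0],c[1]),c[2]); k=r/np.hypot(c[0],c[1])
    return np.c_[W["cx"]+W["fx"]*k*c[0],W["cy"]+W["fy"]*k*c[1]]
E
python3 - <<'E'
from h import *
print(W)
s,im=shot("w1"); print(s["time_s"],s["position"],s["joint_positions"],s["contact_force"])
T=Tcam(s)
for d in search_frame("wrist","supply")[:3]: print(d["score"],(T@np.r_[d["centre"],1])[:3])
E
```

```text
time_s: 0.9
position: [0.2614, 0.4165, 0.2457]
tool_rot: [[0.798, -0.602, 0.0], [-0.602, -0.798, 0.0], [-0.0, -0.0, -1.0]]
contact_force: [-0.2, 0.6, 1.0]
grip_width: 0.0855
grasp_force: 0.0
time_s: 1.4
position: [0.3813, 0.2267, 0.2457]
tool_rot: [[0.485, -0.875, 0.001], [-0.875, -0.485, 0.001], [-0.0, -0.001, -1.0]]
contact_force: [-0.0, 0.5, 0.3]
grip_width: 0.0853
grasp_force: 0.0
time_s: 1.9
position: [0.4209, 0.0363, 0.2864]
tool_rot: [[0.482, -0.876, 0.002], [-0.876, -0.482, 0.001], [0.0, -0.002, -1.0]]
contact_force: [0.2, 0.1, -1.3]
grip_width: 0.0855
grasp_force: 0.0
{'fx': 325.19226210127806, 'fy': 325.19226210127806, 'cx': 277.33288813639604, 'cy': 206.887549563776, 'T_tool_cam': array([[ 0.001 , -0.9519, -0.3064,  0.0792],
       [ 1.    ,  0.0008,  0.0008,  0.0001],
       [-0.0006, -0.3064,  0.9519, -0.1276],
       [ 0.    ,  0.    ,  0.    ,  1.    ]])}
1.9 [0.4209 0.0363 0.2864] [ 0.4741 -0.0031 -0.3805  0.0003 -1.1911  0.0291] [ 0.1629  0.075  -1.3208]
0.67 [ 0.545  -0.0206  0.0765]
```

View pics/w1.png

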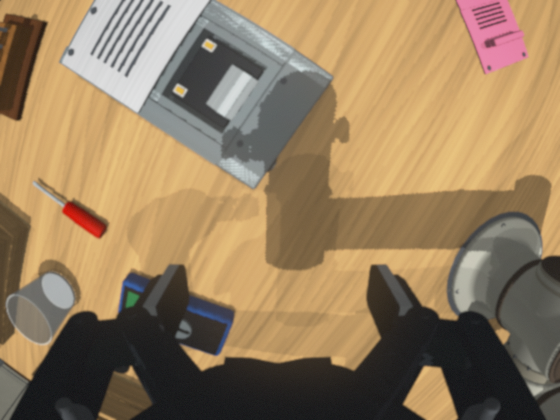

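The wrist picture shows the supply's panel edge running from (138,110) to about (211,0), its -x end corners at (257,187) and (332,76), and the pink decoy at upper right. Next, on to the lid.

```bash

python3 -m pendant '[[[-0.05,-0.9,0,0,1],[-0.05,-0.9,0,0,1],[-0.05,-0.9,0,0,1],[-0.05,-0.9,0,0,1]]]' |head -2
python3 -m pendant '[[[-0.05,-0.95,-0.3,0,1],[-0.05,-0.95,-0.3,0,1],[-0.05,-0.95,-0.3,0,1],[-0.05,-0.95,-0.3,0,1],[-0.05,-0.95,-0.3,0,1]]]' 
python3 - <<'E'
from h import *
s,im=shot("w2"); print(s["time_s"],s["position"],s["joint_positions"],s["contact_force"])
T=Tcam(s)
for n in("lid","handle"):
  for d in search_frame("wrist",n)[:3]: print(n,d["score"],(T@np.r_[d["centre"],1])[:3],proj(s,(T@np.r_[d["centre"],1])[:3]))
E
```

```text
time_s: 2.5
position: [0.4102, -0.1424, 0.2846]
time_s: 3.12
position: [0.4012, -0.33, 0.2246]
tool_rot: [[0.488, -0.873, -0.001], [-0.873, -0.488, 0.001], [-0.001, 0.001, -1.0]]
contact_force: [0.4, 0.7, 1.2]
grip_width: 0.0855
grasp_force: 0.0
3.125 [ 0.4012 -0.33    0.2246] [-0.3758  0.2233 -0.2791 -0.0003 -1.0699  0.8852] [0.4122 0.7113 1.1641]
lid 0.79 [ 0.4446 -0.3425 -0.0022] [[247.8546 148.4786]]
lid 0.78 [ 0.2661 -0.3188  0.0011] [[369.7394 239.5065]]
handle 0.79 [ 0.2647 -0.3167  0.0002] [[369.4996 241.0904]]
handle 0.72 [ 0.4541 -0.3432  0.0062] [[239.736  144.6937]]
```

View pics/w2.png

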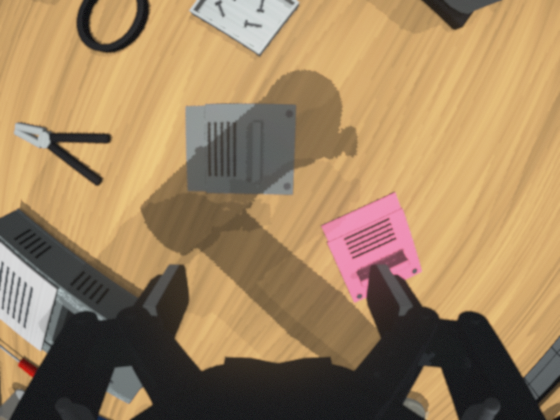

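The grey lid's corners are at about (187,105), (186,190), (294,194) and (297,104), with the handle bar around (256,151) and the tongue on the left. I'll fit its pose from these.

```bash
cat >> h.py <<'E'
from scipy.optimize import least_squares
def fit(s,model,uv,x0,z=0):
    "planar pose (x,y,yaw) of known points"
    model=np.array(model,float);uv=np.array(uv,float)
    def world(q):
        c,n=np.cos(q[2]),np.sin(q[2])
        return np.c_[q[0]+c*model[:,0]-n*model[:,1],q[1]+n*model[:,0]+c*model[:,1],z+model[:,2]]
    r=least_squares(lambda q:(proj(s,world(q))-uv).ravel(),x0,x_scale=[.01,.01,.1])
    return r.x,(proj(s,world(r.x))-uv)
E
python3 - <<'E'
from h import *
im=cv2.imread("pics/w2.png"); g=cv2.cvtColor(im,cv2.COLOR_BGR2GRAY)
uv=np.array([[187,105],[186,190],[294,194],[297,104]],np.float32).reshape(-1,1,2)
uv=cv2.cornerSubPix(g,uv,(4,4),(-1,-1),(3,50,.01)).reshape(-1,2); print(uv)
s=get_state()
P=pix(s,uv,0.004);print(P[:,:2]); 
print([np.linalg.norm(P[i]-P[(i+1)%4]) for i in range(4)])
# image up = tool x ; lid x = -tool y -> image-up is lid -y? tool x at yaw -1.06, lid x at +0.51 -> tool x = lid -y
q,r=fit(s,[[.06,-.048,.003],[.06,.048,.003],[-.06,.05,.004],[-.06,-.05,.004]],uv,[.45,-.335,.5]);print(q,r)
R=lambda a:np.array([[np.cos(a),-np.sin(a)],[np.sin(a),np.cos(a)]])
h=q[:2]+R(q[2])@[-.02,0]; print("handle",h)
c,n=np.cos(q[2]),np.sin(q[2])
b=[[h[0]-n*y,h[1]+c*y,.03] for y in(-.032,.032)];print("bar px",proj(s,np.array(b)))
p=s["position"];ty=np.arctan2(s["tool_rot"][1][1],s["tool_rot"][0][1]); 
print("shift",(h-p[:2])/.2,"turn",((q[2]+np.pi-ty+np.pi)%(2*np.pi)-np.pi)/np.pi)
E
```

```text
[[185.2549 105.3181]
 [187.8768 191.7175]
 [292.8946 194.1227]
 [295.2406 103.913 ]]
[[ 0.5289 -0.3525]
 [ 0.483  -0.2664]
 [ 0.3772 -0.3221]
 [ 0.4246 -0.4096]]
[np.float64(0.09763472887246914), np.float64(0.11958175422386187), np.float64(0.09950277075379571), np.float64(0.118921074599476)]
[ 0.4535 -0.3376  0.4935] [[-0.3559  0.8169]
 [-0.0795 -0.8641]
 [ 0.0812  0.2309]
 [ 0.3616 -0.2046]]
handle [ 0.4359 -0.347 ]
bar px [[256.0343 120.8617]
 [255.6778 183.5672]]
shift [ 0.1726 -0.0881] turn -0.005610067326244487
```

The fit is good: residuals are under 1 px, the size is 119.5 x 99.5 mm, and the bar pixels agree. I'll descend onto the bar.

```bash

python3 -m pendant '[[[0.175,-0.083,-0.7,-0.006,0.2],[0.175,-0.083,-0.7,-0.006,0.2],[0.175,-0.083,-0.7,-0.006,0.2],[0.175,-0.083,-0.7,-0.006,0.2]]]' 60
python3 - <<'E'
from h import *
s,im=shot("w3"); print(s["time_s"],s["position"])
p=np.array([0.4535,-0.3376]);a=.4935;R=np.array([[np.cos(a),-np.sin(a)],[np.sin(a),np.cos(a)]])
im=np.ascontiguousarray(im[:,:,::-1])
for m,z in (([[.06,-.048],[.06,.048],[.038,.048],[.038,-.048]],.003),([[-.06,-.05],[-.06,.05],[.038,.05],[.038,-.05]],.004),([[-.025,-.032],[-.025,.032],[-.015,.032],[-.015,-.032]],.03)):
    w=(R@np.array(m).T).T+p; uv=proj(s,np.c_[w,[z]*4]); cv2.polylines(im,[(uv*8).astype(int)],True,(0,0,255),1,cv2.LINE_AA,3)
cv2.imwrite("pics/w3o.png",im)
E
```

```text
time_s: 3.78
position: [0.4357, -0.3462, 0.0844]
tool_rot: [[0.472, -0.882, -0.002], [-0.882, -0.472, 0.001], [-0.002, 0.002, -1.0]]
contact_force: [0.7, 0.5, 0.2]
grip_width: 0.0513
grasp_force: 0.0
3.775 [ 0.4357 -0.3462  0.0844]
```

View pics/w3o.png

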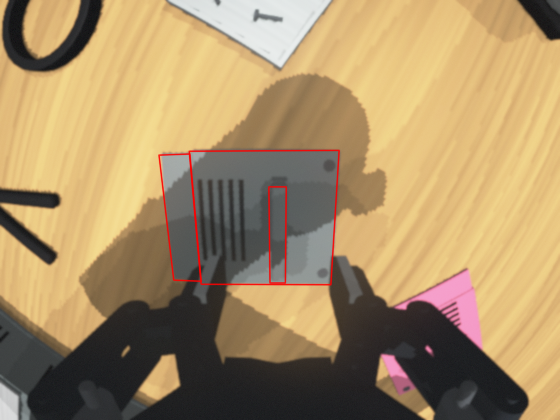

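The overlaid model sits on the lid's edges (tongue left at 160–190, bar at 278), centred between the fingers at columns ~215 and ~345. I'll go down and grip.

```bash

python3 -m pendant '[[[0.001,-0.004,-0.32,-0.002,0.2],[0.001,-0.004,-0.32,-0.002,0.2],[0.001,-0.004,-0.32,-0.002,0.2]]]' 60
python3 -m pendant '[[[0,0,0,0,-1],[0,0,0,0,-1],[0,0,0,0,-1],[0,0,0,0,-1]]]' 60
```

```text
time_s: 4.2
position: [0.4372, -0.3489, 0.0239]
tool_rot: [[0.466, -0.885, 0.003], [-0.885, -0.466, -0.002], [0.003, -0.002, -1.0]]
contact_force: [0.1, -0.0, 0.6]
grip_width: 0.0511
grasp_force: 0.0
time_s: 4.7
position: [0.4367, -0.3489, 0.0233]
tool_rot: [[0.465, -0.885, 0.003], [-0.885, -0.465, -0.002], [0.003, -0.002, -1.0]]
contact_force: [-0.9, 1.0, 8.1]
grip_width: 0.0088
grasp_force: 60.6
```

Gripped: the opening is 8.8 mm at 60 N, on a 10 mm bar. I'll lift, swing to supply yaw, and stand beyond the supply so the wrist camera sees it past the lid.

```bash

python3 -m pendant '[[[0,0,0.3,0,-1],[0,0,0.8,0,-1],[0,0,0.8,0,-1],[0,0,0.8,0,-1]]]' 60
python3 -m pendant '[[[0.2,0.9,0,-0.18,-1],[0.2,0.9,0,-0.18,-1],[0.2,0.9,0,-0.18,-1],[0.2,0.9,0,-0.18,-1]]]' |head -2
python3 -m pendant '[[[0.12,0.9,0,0,-1],[0.12,0.9,0,0,-1],[0.12,0.9,0,0,-1],[0.12,0.9,0,0,-1]]]' |head -2
python3 -m pendant '[[[0,0.25,0,0,-1],[0,0.25,0,0,-1],[0,0.25,0,0,-1]]]'
python3 - <<'E'
from h import *
s,im=shot("w4"); print(s["time_s"],s["position"],s["joint_positions"],s["contact_force"],s["grip_width"])
E
```

```text
time_s: 5.2
position: [0.4373, -0.3493, 0.1855]
tool_rot: [[0.465, -0.885, 0.008], [-0.885, -0.465, -0.004], [0.007, -0.005, -1.0]]
contact_force: [-0.0, -0.2, -0.8]
grip_width: 0.0086
grasp_force: 59.6
time_s: 5.7
position: [0.475, -0.1659, 0.1801]
time_s: 6.2
position: [0.4994, 0.0147, 0.1801]
time_s: 6.58
position: [0.4989, 0.0607, 0.1804]
tool_rot: [[-0.083, -0.997, -0.002], [-0.997, 0.083, -0.001], [0.001, 0.002, -1.0]]
contact_force: [-0.1, -0.5, -0.9]
grip_width: 0.0087
grasp_force: 59.4
6.575 [0.4989 0.0607 0.1804] [ 0.4446  0.2395 -0.3809 -0.0003 -0.9528 -0.5273] [-0.0927 -0.5372 -0.9391] 0.008707724679388231
```

View pics/w4.png

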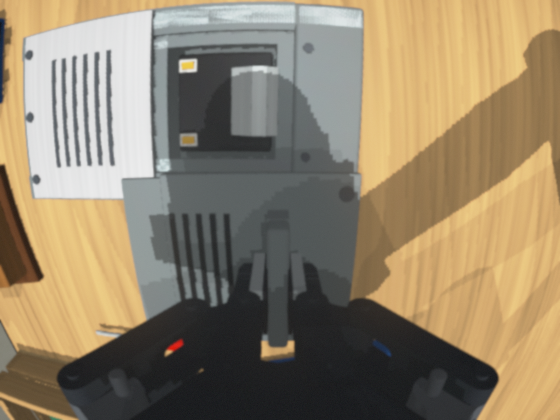

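The picture shows the panel corners at about (152,11), (25,38) and (33,198), the recess -x wall at column 295, and the leaf at (231–277, 66–136). The lid in hand shows its tongue corner at (123,178) and its rear corner at (359,173).

```bash
python3 - <<'E'
from h import *
im=cv2.imread("pics/w4.png"); g=cv2.cvtColor(im,cv2.COLOR_BGR2GRAY)
s=get_state()
uv=np.array([[152,11],[25,38],[33,198],[123,179],[359,174],[138,269]],np.float32).reshape(-1,1,2)
uv2=cv2.cornerSubPix(g,uv.copy(),(3,3),(-1,-1),(3,50,.01)).reshape(-1,2); print(uv2)
P=pix(s,uv2[:3],.08); print(P, np.linalg.norm(P[0]-P[1]),np.linalg.norm(P[2]-P[1]))
q,r=fit(s,[[.01,-.072,.08],[.135,-.072,.08],[.135,.072,.08]],uv2[:3],[.58,-.02,-.08]);print("supply",q,r)
R=lambda a:np.array([[np.cos(a),-np.sin(a)],[np.sin(a),np.cos(a)]])
w=lambda q,m:np.c_[(R(q[2])@np.array(m)[:,:2].T).T+q[:2],np.array(m)[:,2]]
F=[[.01,.072,.08],[-.094,-.053,.074],[-.094,.053,.074],[-.145,-.075,.074],[-.075,-.025,.078],[-.065,-.025,.078],[-.065,.025,.078]]
print(proj(s,w(q,F)))
zl=s["position"][2]-.0233
l,r=fit(s,[[.06,-.048,.003],[-.06,-.05,.004]],uv2[3:5],[.52,.06,-.08],zl);print("lid",l,r,zl)
p=s["position"][:2]; print("lid in TCP (lid axes)",R(l[2]).T@(l[:2]-p), "grasp expected .02, .002")
T=Tcam(s);rr=T[:3,:3]
o=im.copy()
def dr(q,m,c,dz=0):
    m=np.array(m);m=w(q,m);m[:,2]+=dz
    cv2.polylines(o,[(proj(s,m)*8).astype(int)],True,c,1,cv2.LINE_AA,3)
dr(q,[[.01,-.072,.08],[.135,-.072,.08],[.135,.072,.08],[.01,.072,.08]],(0,0,255))
dr(q,[[-.094,-.053,.07],[-.094,.053,.07],[.01,.053,.07],[.01,-.053,.07]],(0,255,0))
dr(q,[[-.075,-.025,.078],[-.075,.025,.078],[-.065,.025,.078],[-.065,-.025,.078]],(255,0,0))
dr(q,[[-.145,-.075,.074],[-.145,.075,.074],[.01,.075,.074],[.01,-.075,.074]],(0,255,255))
dr(l,[[.06,-.048,.003],[.06,.048,.003],[.038,.048,.003],[.038,-.048,.003]],(255,0,255),zl)
dr(l,[[-.06,-.05,.004],[-.06,.05,.004],[.038,.05,.004],[.038,-.05,.004]],(255,0,255),zl)
dr(l,[[-.025,-.032,.03],[-.025,.032,.03],[-.015,.032,.03],[-.015,-.032,.03]],(255,0,255),zl)
cv2.imwrite("pics/w4o.png",cv2.resize(o[:320],(800,457)))
# independent: top camera
E
```

```text
[[151.9237   9.8958]
 [ 25.5342  37.1074]
 [ 34.4761 197.1479]
 [121.3982 178.0521]
 [361.2918 173.828 ]
 [138.     269.    ]]
[[ 0.5767 -0.1022  0.08  ]
 [ 0.7009 -0.1155  0.08  ]
 [ 0.7158  0.0273  0.08  ]] 0.12487910297085973 0.14356136209020598
supply [ 0.5743 -0.0297 -0.1063] [[ 0.103  -0.1424]
 [-0.0273 -0.1219]
 [-0.2198  0.3334]]
[[154.5849 199.3888]
 [295.3511  30.5969]
 [291.1754 175.0939]
 [365.7464   8.4102]
 [267.2935  66.8185]
 [252.87    66.6962]
 [251.6958 136.9099]]
lid [ 0.5191  0.0604 -0.0874] [[-1.9262  0.2395]
 [ 1.6141  0.0831]] 0.15732894305625011
lid in TCP (lid axes) [0.02   0.0016] grasp expected .02, .002
```

View pics/w4o.png

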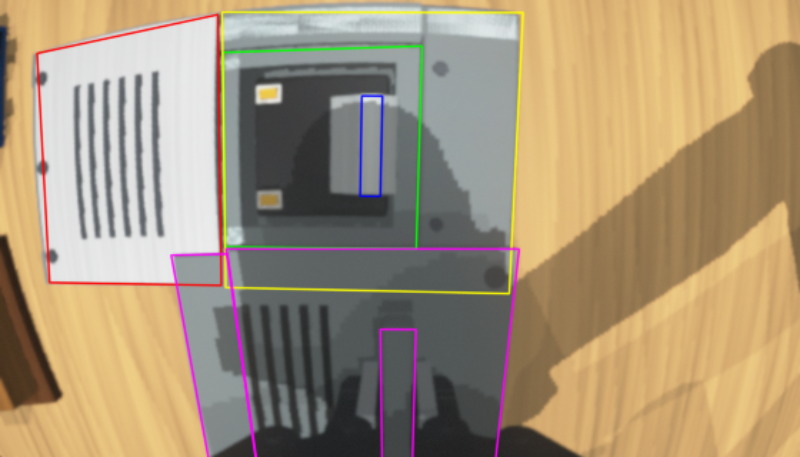

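The overlays (red panel, green recess, magenta lid) all agree with the picture. Supply pose is (0.5743, -0.0297), yaw -0.106. I'll move to the pre-insertion pose with the tip 6 mm short of the panel edge and the lid 20 mm above the floor.

```bash

python3 -m pendant '[[[0,-0.42,0,-0.007,-1],[0,-0.42,-0.1,-0.007,-1],[0,-0.42,-0.335,-0.007,-1],[0,-0.42,-0.335,-0.007,-1],[0,-0.42,-0.335,-0.007,-1]]]' 60
cat >> h.py <<'E'
Q=np.array([.5743,-.0297,-.1063])
R=lambda a:np.array([[np.cos(a),-np.sin(a)],[np.sin(a),np.cos(a)]])
def rel(off=(.02,.0018),z0=.0233):
    "lid estimate in supply/recess frame (mm): tip past panel edge, y, height above floor; yaw error"
    s=get_state(); yt=s["tool_rot"][1][1]; yaw=np.arctan2(-yt,-s["tool_rot"][0][1])
    l=np.array(s["position"][:2])+R(yaw)@np.array(off)+R(yaw)@[.06,0]
    d=R(Q[2]).T@(l-Q[:2]); print("t",round(s["time_s"],2),"tip in,y,h mm",np.round([d[0]*1e3-10,d[1]*1e3,(s["position"][2]-z0-.07)*1e3],2),"dyaw",round(yaw-Q[2],4),"F",np.round(s["contact_force"],1),"M",np.round(s["torque"],2),"w",round(s["grip_width"],4), "rot",np.round(np.array(s["tool_rot"])[2],4))
    return s
E
python3 - <<'E'
from h import *
rel(); s,im=shot("w5"); o=im[:,:,::-1].copy(); s=rel()
p=np.array(s["position"]);yaw=np.arctan2(-s["tool_rot"][1][1],-s["tool_rot"][0][1])
l=np.r_[p[:2]+R(yaw)@[.02,.0018],yaw]; zl=p[2]-.0233
def dr(q,m,c,dz=0):
    m=np.array(m);m=np.c_[(R(q[2])@m[:,:2].T).T+q[:2],m[:,2]+dz]
    cv2.polylines(o,[(proj(s,m)*8).astype(int)],True,c,1,cv2.LINE_AA,3)
dr(Q,[[.01,-.072,.08],[.135,-.072,.08],[.135,.072,.08],[.01,.072,.08]],(0,0,255))
dr(Q,[[-.094,-.053,.074],[-.094,.053,.074],[.01,.053,.074],[.01,-.053,.074]],(0,255,0))
dr(l,[[.06,-.048,.003],[.06,.048,.003],[.038,.048,.003],[.038,-.048,.003]],(255,0,255),zl)
dr(l,[[-.06,-.05,.004],[-.06,.05,.004],[.038,.05,.004],[.038,-.05,.004]],(255,0,255),zl)
cv2.imwrite("pics/w5o.png",cv2.resize(o,(800,600)))
E
```

```text
time_s: 7.25
position: [0.5006, -0.0229, 0.1155]
tool_rot: [[-0.104, -0.995, 0.002], [-0.995, 0.104, -0.0], [0.0, -0.002, -1.0]]
contact_force: [1.1, 1.0, -1.5]
grip_width: 0.0088
grasp_force: 59.4
t 7.25 tip in,y,h mm [-4.04  0.92 22.16] dyaw 0.0018 F [ 1.1  1.  -1.5] M [ 0.01 -0.01 -0.  ] w 0.0088 rot [ 0.0001 -0.0016 -1.    ]
t 7.3 tip in,y,h mm [-3.67  1.41 22.68] dyaw 0.0023 F [ 0.9 -0.3 -1.3] M [ 0.01  0.01 -0.04] w 0.009 rot [-0.0006 -0.0031 -1.    ]
```

View pics/w5o.png

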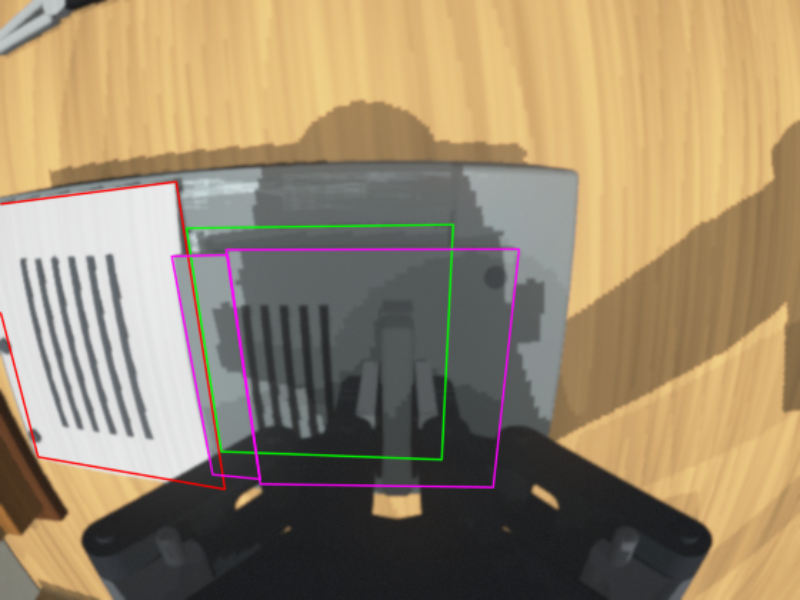

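The picture confirms it: the magenta lid and red panel outlines match, with the tongue edge at columns 172–212 just short of the panel edge. I'll lower in steps, averaging readings.

```bash

python3 -m pendant '[[[-0.01,-0.005,-0.065,0,-1],[-0.01,-0.005,-0.065,0,-1],[-0.01,-0.005,-0.065,0,-1]]]' |head -2
python3 -c "from h import *;rel();snapshot('wrist');rel()"
python3 -m pendant '[[[0,0,-0.015,0,-1],[0,0,-0.015,0,-1]]]' |head -1
python3 -c "from h import *;rel();snapshot('wrist');rel();snapshot('wrist');rel()"
```

```text
time_s: 7.68
position: [0.4977, -0.0232, 0.1015]
t 7.67 tip in,y,h mm [-6.84  0.29  8.2 ] dyaw 0.0024 F [-0.5  0.  -0.1] M [-0.03  0.04 -0.09] w 0.0087 rot [-0.0001 -0.0002 -1.    ]
t 7.72 tip in,y,h mm [-6.81  0.27  8.18] dyaw 0.0023 F [ 0.2  0.  -0.7] M [-0.07 -0.01 -0.03] w 0.0084 rot [-0.0001 -0.0002 -1.    ]
time_s: 7.98
t 7.97 tip in,y,h mm [-6.59  0.24  5.25] dyaw 0.0023 F [-0.9  0.5  1.8] M [0.22 0.25 0.04] w 0.0091 rot [-0.0001 -0.0005 -1.    ]
t 8.03 tip in,y,h mm [-6.56  0.25  5.29] dyaw 0.0023 F [-0.2  1.   2.9] M [ 0.18  0.22 -0.01] w 0.0089 rot [-0.0001 -0.0006 -1.    ]
t 8.07 tip in,y,h mm [-6.56  0.26  5.32] dyaw 0.0023 F [-1.8  0.4  2.7] M [0.21 0.22 0.02] w 0.0088 rot [-0.0002 -0.0007 -1.    ]
```

```bash

for i in 1; do python3 -m pendant '[[[0,0,-0.005,0,-1],[0,0,-0.005,0,-1]]]' |head -1
python3 -c "from h import *;rel();snapshot('wrist');rel()"; done
python3 -m pendant '[[[0,0,-0.004,0,-1],[0,0,-0.004,0,-1]]]' |head -1
python3 -c "from h import *;rel();snapshot('wrist');rel();shot('w6')"
```

```text
time_s: 8.32
t 8.32 tip in,y,h mm [-6.57  0.22  4.15] dyaw 0.0022 F [-0.1  0.6  2.6] M [0.35 0.16 0.04] w 0.0088 rot [-0.0002 -0.0006 -1.    ]
t 8.38 tip in,y,h mm [-6.59  0.21  4.14] dyaw 0.0021 F [0.4 1.4 2.7] M [ 0.29  0.15 -0.03] w 0.009 rot [-0.0002 -0.0005 -1.    ]
time_s: 8.62
t 8.62 tip in,y,h mm [-6.47  0.26  3.89] dyaw 0.0024 F [-0.8  1.9  6.9] M [0.39 0.51 0.01] w 0.0087 rot [-0.     -0.0008 -1.    ]
t 8.68 tip in,y,h mm [-6.47  0.27  3.9 ] dyaw 0.0025 F [-2.3  0.9  7.4] M [ 0.42  0.51 -0.04] w 0.0087 rot [-0.0001 -0.0009 -1.    ]
```

Rim contact shows at h ≈ 3.9 mm (it must be 4), so the height is confirmed. The tongue top at 6.9 sits under the panel's 7.5, so I'll slide in.

```bash

python3 -m pendant '[[[0.02,-0.002,0,0,-1],[0.035,-0.004,0,0,-1],[0.052,-0.006,0,0,-1],[0.052,-0.006,0,0,-1]]]' |head -1
python3 -c "from h import *;rel();snapshot('wrist');rel()"
```

```text
time_s: 9.22
t 9.22 tip in,y,h mm [ 2.13 -0.81  3.5 ] dyaw 0.0019 F [-4.3  0.4  8.2] M [0.   1.5  0.01] w 0.0086 rot [ 0.0017  0.0039 -1.    ]
t 9.28 tip in,y,h mm [ 2.12 -0.78  3.51] dyaw 0.002 F [-3.9 -0.3  8.1] M [0.13 1.49 0.02] w 0.0084 rot [ 0.0016  0.0038 -1.    ]
```

```bash

python3 -m pendant '[[[0.015,0,0,0,-1],[0.03,0,0,0,-1],[0.03,0,0,0,-1]]]' |head -1
python3 -c "from h import *;rel();snapshot('wrist');rel();s,im=shot('w7');cv2.imwrite('pics/w7c.png',cv2.resize(im[80:380,0:400,::-1],(800,600),interpolation=cv2.INTER_CUBIC))"
```

```text
time_s: 9.65
t 9.65 tip in,y,h mm [ 8.01 -0.29  3.36] dyaw 0.0019 F [-4.2 -0.7  8. ] M [-0.1   1.34  0.01] w 0.009 rot [ 0.0019  0.0042 -1.    ]
t 9.7 tip in,y,h mm [ 8.   -0.26  3.37] dyaw 0.002 F [-4.  -0.5  7.4] M [-0.1   1.41  0.02] w 0.0082 rot [ 0.0018  0.004  -1.    ]
```

View pics/w7c.png

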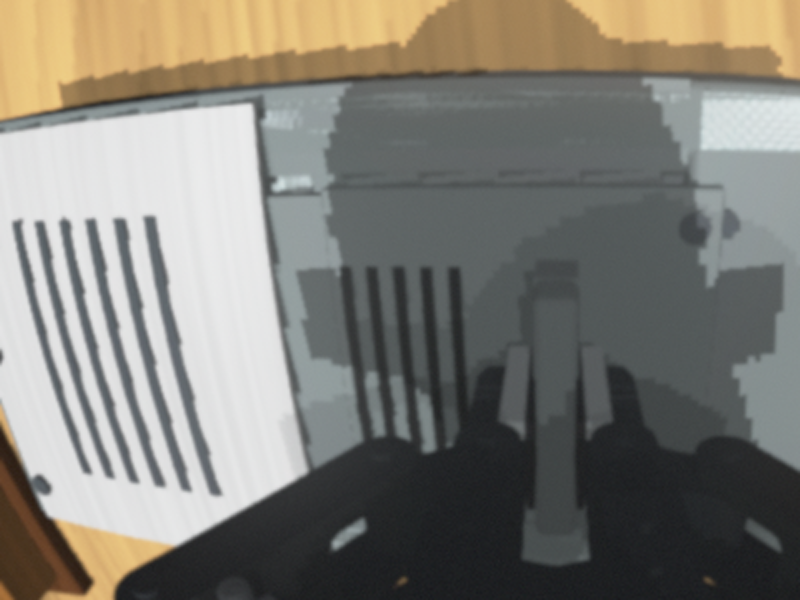

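The picture shows the tongue's left part hidden beneath the panel edge, which runs from (258,100) to (310,470), and the panel lies flat. The force is steady sliding friction, so I'll go on to 18 mm in.

```bash

python3 -m pendant '[[[0.02,-0.002,0,0,-1],[0.04,-0.004,0,0,-1],[0.05,-0.005,0,0,-1],[0.05,-0.005,0,0,-1]]]' |head -1
python3 -c "from h import *;rel();snapshot('wrist');rel()"
```

```text
time_s: 10.25
t 10.25 tip in,y,h mm [19.05  0.25  2.91] dyaw 0.0018 F [-2.3 -0.5  3.3] M [-0.29  0.71  0.02] w 0.0085 rot [ 0.0008  0.0017 -1.    ]
t 10.3 tip in,y,h mm [19.02  0.23  2.93] dyaw 0.0018 F [-1.2 -1.4  3.1] M [-0.32  0.78  0.08] w 0.0089 rot [ 0.0007  0.0016 -1.    ]
```

The rear edge has dropped inside the rim. I'll press down now.

```bash

python3 -m pendant '[[[-0.005,0,-0.01,0,-1],[-0.005,0,-0.015,0,-1],[-0.005,0,-0.015,0,-1]]]' |head -1
python3 -c "from h import *;rel();snapshot('wrist');rel()"
python3 -m pendant '[[[0,0,-0.01,0,-1],[0,0,-0.01,0,-1],[0,0,-0.01,0,-1]]]' |head -1
python3 -c "from h import *;rel();snapshot('wrist');rel()"
```

```text
time_s: 10.68
t 10.68 tip in,y,h mm [19.01  0.48  0.37] dyaw 0.0023 F [-0.5 -2.5  3.9] M [-0.83  0.24  0.02] w 0.0086 rot [ 0.0002 -0.0007 -1.    ]
t 10.72 tip in,y,h mm [19.    0.49  0.39] dyaw 0.0022 F [-0.6 -2.5  3.8] M [-0.82  0.17  0.08] w 0.0087 rot [ 0.0001 -0.0007 -1.    ]
time_s: 11.1
t 11.1 tip in,y,h mm [18.93  0.6  -0.02] dyaw 0.0028 F [-4.6 -1.8 13.7] M [-0.62  1.31  0.03] w 0.0087 rot [ 0.0003 -0.001  -1.    ]
t 11.15 tip in,y,h mm [18.96  0.6  -0.03] dyaw 0.0028 F [-4.7 -2.  13.7] M [-0.61  1.31  0.03] w 0.0086 rot [ 0.0003 -0.0011 -1.    ]
```

Height is 0.0 mm with 13.7 N of push. Just above the floor the load was only leaf minus weight, so nothing was riding on a rim. Tip is 19 mm in, tilt about 1 mrad. Handing in while holding.

```bash
python3 -c "from h import *;rel();print(finish_job())"
```

```text
t 11.15 tip in,y,h mm [18.96  0.6  -0.03] dyaw 0.0028 F [-4.7 -2.  13.7] M [-0.61  1.31  0.03] w 0.0086 rot [ 0.0003 -0.0011 -1.    ]
the job is handed in; nothing more can be done
None
```

The job is handed in with the lid's tongue about 19 mm under the panel, the lid flat on the recess floor, and the gripper still holding it down at about 14 N; this rests on arm readings, not a final picture, and no verdict came back.

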